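# Change the blade plate of the turning vegetable slicer and hold it home

### The arm

A 7-joint arm with a two-finger parallel gripper is mounted at the origin on a cart in front of the work surface, level with it; the furniture and walls round the work are solid. World frame = base frame: x ahead of the robot, y to its left, z up, the work surface at z = 0. Lengths are in m, angles in rad, forces in N, time in s.
With the tool pointing down it reaches from about 0.425 to 0.925 m from the base axis. Payload 6.8 kg.
Tool frame: the origin (TCP) lies at the very end of the fingers, on their centre line; the grasp point (between the pads) lies 19 mm behind it; z points along the fingers, y is the direction in which the jaws open and shut (so a half turn about z gives the same grasp; the last joint's range is limited). The gripper opens to 85 mm and grips with 20 to 120 N. Pads are 22 mm wide; open, the fingers measure 114 mm over their backs; the gripper's body (76 mm by 85 mm) begins 54 mm behind the grasp point. The pads swing forward as they close: fully open they stand 13 mm farther back than shut.
Start: joints at [-1.303, 0.477, 0.022, 1.555, -0.011, 1.109, -0.083], TCP at [0.248, 0.628, 0.231] pointing down, gripper open.
Joint ranges: [-2.96, 2.96], [-0.34, 2.1], [-1.41, 1.46], [0.24, 2.44], [-1.37, 4.51], [0.17, 1.92], [-2.96, 2.96]. Speed limits (rad/s): [2.39, 2.39, 3.14, 3.14, 3.14, 3.14, 3.14].

### API

Orientations are given as a unit quaternion [w, x, y, z].
In Python, from station import bot gives the robot as it stands.
- The arm moves only by the tool step_arm, never from a script. Its argument "rows" is one flat list of numbers, 5 for each row, row after row: the shift along the world's x, y, z in mm, then the turn about the world's z in rad, then the opening, from 0 (shut) to 1 (fully open). In form: [x, y, z, spin, jaw, x, y, z, spin, jaw, ...]. A call has 1 to 12 rows; each row shifts and turns the commanded pose from where the row before left it; what a row does not reach is not made up. A row lasts 1/10 s, in which the tool goes at most 50 mm and 8.59 degrees, less where a joint would pass 70% of its speed; a pose out of reach is approached as far as the arm can. A call is refused whole if a number of a shift passes 50 or a number of a turn 0.15, either way. A call with a gripper value outside its range is refused whole. The fingers move at their own pace and stop on an object; "squeeze" is the grip in N (left out, the last holds). Time passes only in rows, so rows that do not move let the fingers close. It gives the time, the measured TCP pose, the force and the opening at its end, in the units of the state.
- bot.get_obs(): the state, without advancing time (a new reading comes with each control period).
- bot.read_camera(name): name is "scene" or "top"; returns (picture, depth): 384x512x3 uint8, red, green, blue; 384x512 float32, m along the optical axis (not along the pixel's ray), 0 where there is no reading.
- bot.camera_info(name): a dict with "camera_matrix" (3x3 intrinsics, pixels), "rvec" (rotation vector, rad) and "tvec" (3), from world to camera coordinates, as OpenCV has them. Camera axes: x right, y down, z forward; pixel columns grow to the right and rows downward; lengths in m; the calibration is good to about 2 mm. A picture is of the moment at which its call begins. camera_info takes no time and is no camera call.
- bot.hand_in(): hands the job in, once; it reports no verdict.
Trained networks look in the newest picture that a camera, given by its name, has taken for a name from the list of things; names that differ only in an ending like _2 or _b are one class to them, and where a whole thing is asked for, a point or a joint stands for the part that bears it (a point fixed in the world has none). Each returns a list of dicts, best first, with "score" (0 to 1); they miss things now and then, are a little off and sometimes report something else, mostly with a low value. They report only what shows in the picture. A call takes as long as a camera call. They do not tell look-alikes from the thing itself.
- bot.recognise(camera, label): "at" ([x, y, z] in m, in world coordinates, good to about 4 mm: the middle of the surface that is visible of it).
- bot.regions_of(camera, label): "pixels" (384x512 bool, what is visible of it).
The state is a dict: "t": time; "q": joint angles; "joint_vel": joint speeds; "joint_torque": joint torques, N m; "eef_pos": TCP position; "tool_rot": TCP orientation; "contact_force": force on the tool from outside, world axes, zero at the start; "torque": the same for the moment, N m; "gripper_width": opening from 0.0 (shut) to 1.0 (fully open).
Only numpy, scipy, OpenCV 4.12 (cv2) and the standard library are available. Lean on these libraries where they do the work, as an engineer would, in place of code of your own. Each camera call takes 0.05 s, during which the arm holds its last target.

### The job

Draw the fine-comb blade plate (the one with the widest grip tab and a close row of teeth) straight up out of the wooden rack and fit it into the slot between the two uprights of the turning vegetable slicer, with its teeth towards the crank carriage. The slot has a sprung ejector plunger at the bottom: push the plate down against it until it sits fully home on the stop pads, and finish still holding it firmly down on them, so that I can tighten the clamp screws. Leave the other two plates standing in the rack and do not disturb the vegetables and tools on the table.

Things in the scene. Friction and masses are not known exactly. Their poses are not given: they have to be found in the camera images.
- fine_plate: the plate to fit: white plastic frame 100 wide (its y) x 100 high (z) x 8 mm thick (x), steel insert with 8 close teeth on its -x face; centred grip tab on its top edge 70 mm wide, 10 mm thick, rising 30 mm above the frame (the widest tab of the three plates). About 0.13 kg. Origin: centre of its lower edge; z up. Its side edges run in the slots of rack and slicer
- fine_plate_tab (a point): middle of the fine-comb plate's grip tab, 115 mm above its lower edge and 15 mm below the top of the tab; axes as the plate's. Grip it here across the 10 mm thickness (plate x)
- fine_plate_center (a point): middle of the fine-comb plate's 100 x 100 mm frame, 50 mm above its lower edge; axes as the plate's
- fine_plate_teeth (a point): middle of the row of teeth, on the -x face of the fine-comb plate, 40 mm above its lower edge
- stop_pads: the slicer's hard stop: two fixed steel pads at the bottom of the slot, 34 mm either side of the middle, their tops 45 mm above the table; the plate's lower edge rests on them when home. Origin on the table below the middle of the slot. Held firmly, it bears on them with some newtons beyond what the spring takes
- seat (a point): the middle of the slicer's slot at the height of the stop pads' tops (45 mm above the table): the centre of the plate's lower edge comes here when home. x points along the feed axis away from the crank carriage (carriage on the -x side), y across, along the plate's width, z up
- slot_mouth (a point): middle of the slot's flared mouth, at the top of the uprights, 145 mm above the table (100 mm above seat), axes as seat. The slot is 11 mm thick (x) and 105 mm wide (y) for the 8 x 100 mm plate; the mouth opens to about 19 x 115 mm
- plunger (a joint): travel of the sprung ejector plunger in the middle of the slot floor, m: 0 when free (its tip then stands 12 mm above the stop pads), growing as it is pressed down, about 0.012 when the plate sits on the stop pads. Spring: about 4 N when first touched, about 9 N at the stop; it lifts the plate again when not held
- rack: fixed wooden blade rack, 200 x 130 mm, origin under its middle; three cross slots 70 mm apart along its x, 11 mm thick, with the plates' lower edges standing on its floor 12 mm above the table and its cheeks reaching 58 mm above the table. x is the plates' thickness direction
- coarse_plate_center (a point): another plate in the rack, same frame, 3 teeth, grip tab 44 mm wide: to be left in its slot. Point: middle of its frame
- plain_plate_center (a point): another plate in the rack, same frame, no teeth, grip tab 24 mm wide: to be left in its slot. Point: middle of its frame
- carrot_b: a peeled carrot, 44x207x43 mm, lying on the table between the rack and the slicer; not to be disturbed
- peeler: a vegetable peeler with green handle, 158x21x13 mm, lying on the table in front of the rack; not to be disturbed
- slicer: the fixed slicer, 320 x 132 mm base, origin on the table below the slot, axes as seat. Its two uprights cover only the outer 7 mm of each side of the plate; between them the slot is open, and the grip tab stays above them. Carriage, loaded carrot and crank lie on the -x side, no higher than 125 mm, from 45 mm off the slot on; a low bowl stands on the +x side
Mind the look-alikes: they are no part of the job. Leave any red or yellow look-alike of the fine_plate alone.

How it is judged:
By the outcome, as a careful person would: the job done as asked, in the order asked, and still so for the second after the job is handed in, while the arm keeps its last pose, push and grip.
It also fails if it takes over 51 s, if anything falls off the work surface, if the arm or the gripper's body presses on something with over 40 N, if the wrist force passes 120 N, or if a joint passes its speed limit or range.

## Working session

There is one attempt and no reset: what is moved stays moved. The work goes in short steps, Python scripts to look and compute and a tool call to move; the robot and the scene stay as the last step left them, time stands still between calls to the robot, and variables do not carry over. Pictures are saved under pics/ and viewed, and the job is handed in when it is done.

Besides the shell and the picture viewer there is one more tool, called after "Emit:" as name(argument=value, ...), one argument or row to a line, values as JSON. step_arm: Moves the arm, as the interface text tells. Its arguments: {"type":"object","properties":{"rows":{"type":"array"},"squeeze":{"type":"number"}},"required":["rows"]}

```bash
mkdir -p pics
cat > h.py <<'E'
import numpy as np,cv2
from station import bot
def cam(n):
    c=bot.camera_info(n);K=np.array(c["camera_matrix"]);R=cv2.Rodrigues(np.array(c["rvec"]))[0];t=np.array(c["tvec"]).ravel();return K,R,t
def cloud(n,d):
    K,R,t=cam(n);v,u=np.indices(d.shape);p=np.stack([(u-K[0,2])/K[0,0]*d,(v-K[1,2])/K[1,1]*d,d],-1)
    return (p-t)@R
def save(im,f): cv2.imwrite('pics/'+f,np.ascontiguousarray(im[...,::-1]))
E
python3 - <<'E'
from h import *
print(bot.get_obs())
for n in("scene","top"):
    im,d=bot.read_camera(n);save(im,n+'0.png');np.save(n+'0.npy',d);np.save(n+'0i.npy',im)
    print(n,cam(n)[0], -cam(n)[1].T@cam(n)[2])
    for l in("fine_plate","fine_plate_tab","rack","seat","slicer","stop_pads","coarse_plate_center","plain_plate_center","slot_mouth"):
        try: print(l,[(round(r["score"],2),np.round(r["at"],3).tolist()) for r in bot.recognise(n,l)])
        except Exception as e: print(l,e)
E
```

```text
{'t': 0.0, 'q': array([-1.30307904,  0.47781599,  0.02233689,  1.55643896, -0.01150444,
        1.10927979, -0.0831048 ]), 'joint_vel': array([-3.24939252e-04, -1.14013961e-03,  3.79405516e-04, -5.74810646e-04,
       -7.10837765e-06, -2.42093131e-03, -1.10617405e-03]), 'joint_torque': array([ 1.58323005e-04, -5.96449220e+01,  1.60827778e+00, -2.81201130e+01,
        1.25066412e-02,  9.18955629e-03,  1.60478385e-05]), 'eef_pos': array([0.24754414, 0.62734617, 0.23032027]), 'tool_rot': array([-1.05174998e-04,  1.86796100e-01,  9.82398287e-01, -9.00869191e-04]), 'contact_force': array([-0.21532769,  0.36527201,  0.36585129]), 'torque': array([ 0.02268486, -0.00949975,  0.01451083]), 'gripper_width': 0.9977115503631748}
scene [[445.28828308   0.         251.32029533]
 [  0.         445.28828308 190.63823053]
 [  0.           0.           1.        ]] [-5.36120775e-04 -9.02993877e-01  5.85062532e-01]
fine_plate [(0.92, [0.53, 0.188, 0.089]), (0.91, [0.802, 0.121, 0.066]), (0.64, [0.685, 0.026, 0.068])]
fine_plate_tab [(0.88, [0.53, 0.186, 0.087]), (0.87, [0.688, 0.027, 0.067]), (0.8, [0.
[... 352 characters left out ...]
 250.43000321]
 [  0.         487.50139452 189.29738613]
 [  0.           0.           1.        ]] [0.44518627 0.04455453 1.25320322]
fine_plate [(0.76, [0.53, 0.184, 0.11]), (0.55, [0.782, 0.118, 0.13])]
fine_plate_tab [(0.96, [0.693, 0.037, 0.084]), (0.73, [0.782, 0.12, 0.134])]
rack [(0.83, [0.519, 0.181, 0.01]), (0.67, [0.53, 0.183, 0.112])]
seat [(0.84, [0.41, -0.282, 0.044]), (0.39, [0.504, -0.263, 0.043])]
slicer [(0.95, [0.411, -0.286, 0.046])]
stop_pads [(0.61, [0.503, -0.263, 0.043]), (0.3, [0.6, 0.194, 0.1])]
coarse_plate_center [(0.73, [0.46, 0.176, 0.11])]
plain_plate_center [(0.75, [0.346, 0.207, 0.014]), (0.63, [0.6, 0.192, 0.101])]
slot_mouth [(0.77, [0.417, -0.282, 0.044])]
```

View pics/scene0.png

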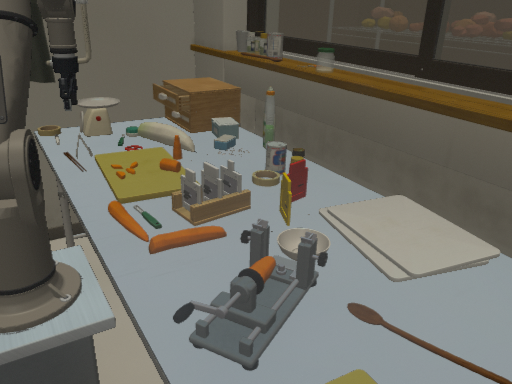

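View pics/top0.png

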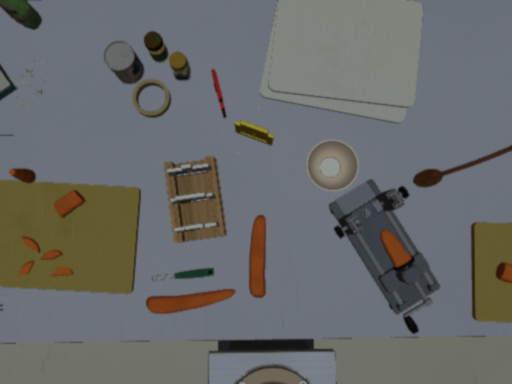

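The scene view shows the rack with three white plates at about (207,185), plus yellow (286,198) and red (298,180) look-alikes. The slicer is at about (265,285). In the top view the rack is at (195,198) and the slicer slot at about (372,208). Next I enlarge the three plates to tell them apart.

Run:
```python
from h import *
a=np.load('scene0i.npy')[150:225,165:260];b=np.load('top0i.npy')[150:250,155:235]
A=cv2.resize(a,None,fx=6,fy=6,interpolation=cv2.INTER_CUBIC);B=cv2.resize(b,None,fx=6,fy=6,interpolation=cv2.INTER_CUBIC)
save(cv2.convertScaleAbs(A,alpha=1.3),'cs.png');save(cv2.convertScaleAbs(B,alpha=1.2),'ct.png')
c=np.load('top0i.npy')[165:335,320:450];save(cv2.convertScaleAbs(cv2.resize(c,None,fx=3.5,fy=3.5,interpolation=cv2.INTER_CUBIC),alpha=1.5),'csl.png')
P=cloud('top',np.load('top0.npy'))
m=np.zeros(P.shape[:2],bool);m[150:250,155:235]=1
for x0 in(.46,.53,.60):
  q=P[m&(abs(P[...,0]-x0-0)<.03)&(P[...,2]>.10)]
  print(x0,len(q));
  if len(q):
    t=q[q[:,2]>.128];f=q[(q[:,2]<.12)]
    for s in(t,f):
      if len(s)>3: 
        c=s.mean(0);u,S,V=np.linalg.svd(s[:,:2]-c[:2]);d=V[0];pr=(s[:,:2]-c[:2])@d;print(len(s),c.round(4),np.ptp(pr).round(4),np.degrees(np.arctan2(d[1],d[0])).round(1),np.percentile(s[:,2],[5,50,95]).round(4), (c[:2]+d*(pr.max()+pr.min())/2).round(4))
```

```text
0.46 203
119 [0.4593 0.1384 0.45  ] 0.1529 81.9 [0.1378 0.1432 1.2532] [0.4567 0.1201]
81 [0.4649 0.1738 0.1122] 0.0993 -82.7 [0.1089 0.1121 0.1155] [0.4648 0.1749]
0.53 212
142 [0.5336 0.1834 0.1411] 0.0683 -82.7 [0.1335 0.1415 0.1453] [0.5336 0.1834]
61 [0.5335 0.1795 0.1114] 0.0991 -82.5 [0.1024 0.1113 0.1173] [0.533  0.1832]
0.6 193
51 [0.6031 0.1917 0.1403] 0.0225 -82.3 [0.132  0.1412 0.1449] [0.603  0.1922]
136 [0.603  0.1906 0.1118] 0.1 -82.7 [0.1049 0.1124 0.1159] [0.6027 0.193 ]
```

View pics/cs.png

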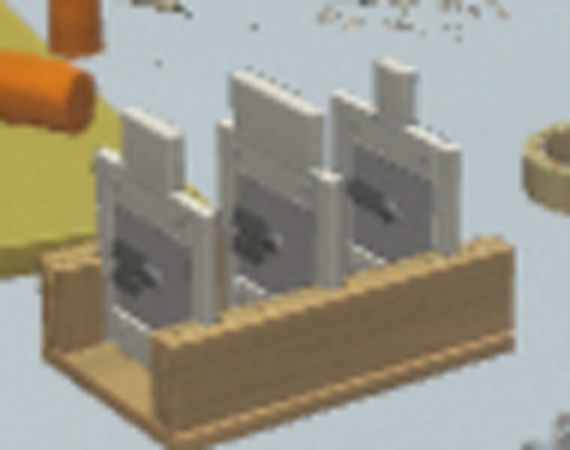

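View pics/ct.png

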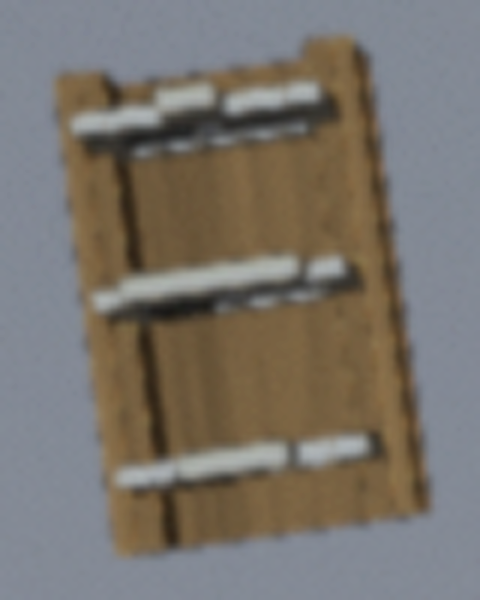

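View pics/csl.png

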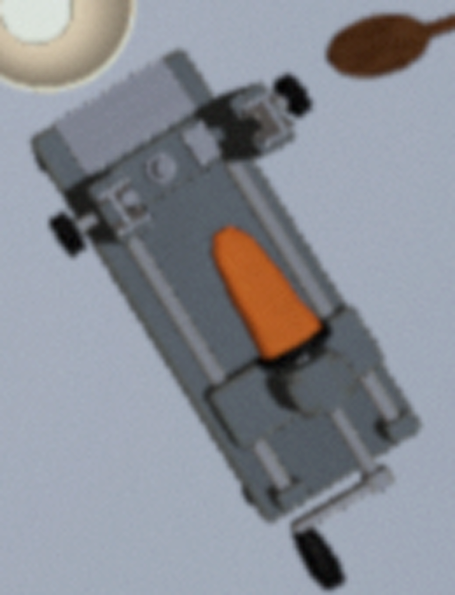

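The three white plates in the rack are:
- Near, top pixel (196,227): medium tab.
- Middle, top (193,197): tab measured 68 mm.
- Far, top (188,168): tab measured 22 mm.

The middle plate fits the description because it has the widest tab, is white, and stands in the rack. The yellow one at top (254,131) is a look-alike. Next I measure the slot precisely and check which face has the teeth.

Run:
```python
from h import *
im=np.load('top0i.npy');d=np.load('top0.npy');P=cloud('top',d)
K,R,t=cam('top')
def ortho(im,K,R,t,z,x0,x1,y0,y1,s):
    X,Y=np.meshgrid(np.arange(y1,y0,-s),np.arange(x1,x0,-s)) # cols: y desc ; rows x desc
    p=np.stack([Y,X,np.full_like(X,z)],-1)@R.T+t
    u=p[...,0]/p[...,2]*K[0,0]+K[0,2];v=p[...,1]/p[...,2]*K[1,1]+K[1,2]
    return cv2.remap(im,u.astype(np.float32),v.astype(np.float32),cv2.INTER_CUBIC)
o=ortho(im,K,R,t,.145,.36,.50,-.36,-.20,.00025)
o=cv2.convertScaleAbs(o,alpha=1.6);
for k in range(0,o.shape[1],80): o[:6,k]=(255,0,0)
for k in range(0,o.shape[0],80): o[k,:6]=(255,0,0)
save(o,'orth.png');print(o.shape)
# heights near slicer
m=np.zeros(d.shape,bool);m[165:260,325:420]=1
q=P[m&(P[...,2]>.135)&(P[...,2]<.16)];print(len(q),q.min(0),q.max(0))
l=cv2.kmeans(q[:,:2].astype(np.float32),2,None,(3,50,1e-6),5,0);print(l[2],np.bincount(l[1].ravel()))
c=l[2];v=c[0]-c[1];print(np.linalg.norm(v),c.mean(0),np.degrees(np.arctan2(v[1],v[0])))
for i in(0,1): print(cv2.minAreaRect(q[l[1].ravel()==i][:,:2].astype(np.float32)*1000), np.median(q[l[1].ravel()==i][:,2]))
h=np.where(m,P[...,2],0)[165:260,325:420]
save(np.repeat(cv2.resize(np.clip(h/.16*255,0,255).astype(np.uint8),None,fx=6,fy=6,interpolation=0)[...,None],3,2),'hgt.png')
# fine plate -x face in scene
ds=np.load('scene0.npy');Ps=cloud('scene',ds)
v=Ps[150:225,165:260].reshape(-1,3)
c0=np.array([.5333,.1834]);th=np.radians(7.3);ex=np.array([np.cos(th),np.sin(th)]);ey=np.array([-ex[1],ex[0]])
r=v[:,:2]-c0;a=r@ex;b=r@ey
s=(abs(a)<.03)&(abs(b)<.06)&(v[:,2]>.03)
for zz in np.arange(.03,.16,.005):
    k=s&(abs(v[:,2]-zz)<.0025)
    if k.sum(): print(zz.round(3),k.sum(),'x off',(np.percentile(a[k],[5,25,50,75,95])*1000).round(1),'b',(b[k].min()*1000).round(),(b[k].max()*1000).round())
```

```text
(560, 640, 3)
238 [ 0.4440527  -0.30481016  0.13501107] [ 0.54352248 -0.17338071  0.15211635]
[[ 0.463468   -0.19076292]
 [ 0.5215726  -0.2880412 ]] [114 124]
0.11331023 [ 0.49252027 -0.23940206] 120.85
((463.814208984375, -191.3765869140625), (37.763938903808594, 24.541868209838867), 27.68115234375) 0.14436042695999093
((521.5638427734375, -287.88037109375), (41.76377868652344, 24.676969528198242), 30.3179874420166) 0.14357723659889188
0.03 15 x off [-15.2  -5.4  -2.1   2.4  17.4] b -60.0 49.0
0.035 34 x off [-19.7  -3.7  -0.7   1.5  19.6] b -60.0 49.0
0.04 31 x off [-25.6  -6.8  -2.2   0.5  25.3] b -60.0 48.0
0.045 29 x off [-19.2  -7.2  -2.1   1.6  26.2] b -60.0 48.0
0.05 29 x off [-12.5  -5.2  -1.9  -0.2  25.9] b -60.0 47.0
0.055 54 x off [-18.2  -6.9  -1.7   0.8  22.1] b -60.0 51.0
0.06 70 x off [-23.5  -5.2  -1.2   7.7  26.3] b -59.0 53.0
0.065 33 x off [-6.1 -4.  -3.3 -0.7  1.1] b -49.0 46.0
0.07 36 x off [-5.  -2.7 -1.8 -0.5  1.9] b -47.0 47.0
0.075 31 x off [-3.7 -2.5 -1.3  0.1  1.2] b -49.0 58.0
0.08 33 x off [-3.9 -2.4 -1.7 -0.7  1.8] b -51.0 52.0
0.085 34 x off [-3.  -1.9 -0.8 -0.1  1.5] b -47.0 53.0
0.09 27 x off [-3.8 -2.8 -1.7 -0.8  0.7] b -50.0 54.0
0.095 31 x off [-4.9 -3.1 -1.9 -1.2  0.9] b -47.0 50.0
0.1 32 x off [-5.2 -3.7 -3.3 -2.1  0.7] b -47.0 53.0
0.105 31 x off [-5.5 -4.  -3.4 -2.2 -0.6] b -50.0 52.0
0.11 34 x off [-5.6 -4.3 -3.5 -2.1  0.8] b -50.0 50.0
0.115 31 x off [-5.5 -4.6 -3.9 -2.1  2. ] b -47.0 48.0
0.12 21 x off [-5.6 -4.6 -3.8 -3.5 -2. ] b -35.0 30.0
0.125 31 x off [-5.5 -4.5 -3.6 -2.1 -0.1] b -34.0 34.0
0.13 20 x off [-5.1 -4.5 -3.6 -1.8 -0.4] b -35.0 35.0
0.135 26 x off [-6.1 -4.8 -4.1 -2.8  0.4] b -33.0 31.0
0.14 31 x off [-5.6 -4.2 -2.8  0.2  3.9] b -33.0 38.0
0.145 18 x off [-5.3 -2.8 -0.6  1.5  3.3] b -32.0 29.0
```

View pics/orth.png

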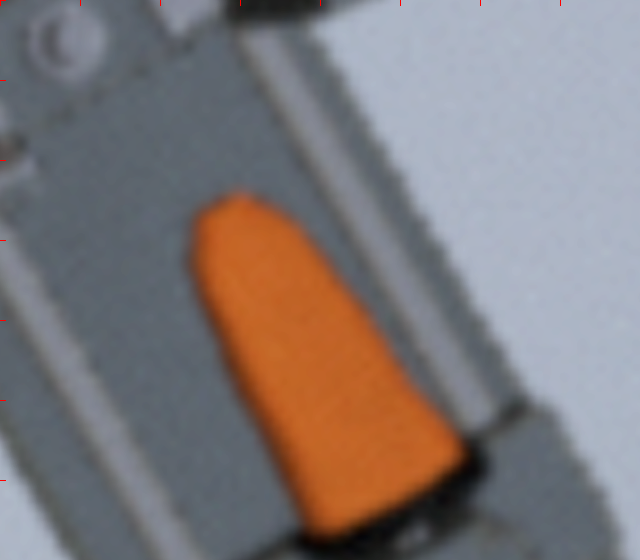

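View pics/hgt.png

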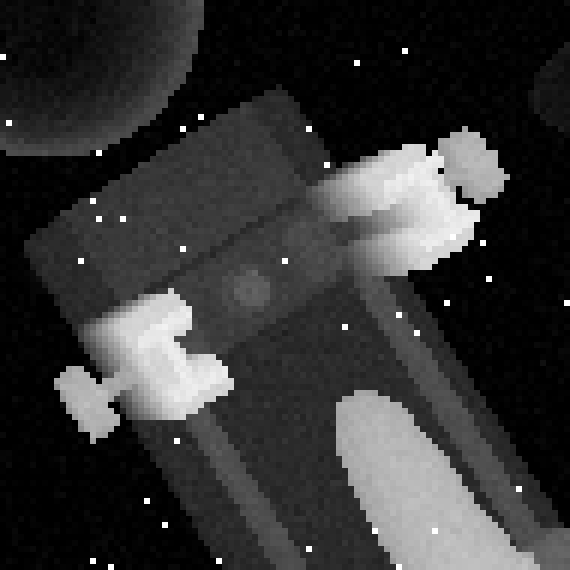

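Run:
```python
from h import *
im=np.load('top0i.npy');K,R,t=cam('top')
def ortho(im,K,R,t,z,c,ex,hx,hy,s):
    ey=np.array([-ex[1],ex[0]])
    B,A=np.meshgrid(np.arange(hy,-hy,-s),np.arange(hx,-hx,-s))
    p=np.stack([c[0]+A*ex[0]+B*ey[0],c[1]+A*ex[1]+B*ey[1],np.full_like(A,z)],-1)@R.T+t
    return cv2.remap(im,(p[...,0]/p[...,2]*K[0,0]+K[0,2]).astype(np.float32),(p[...,1]/p[...,2]*K[1,1]+K[1,2]).astype(np.float32),cv2.INTER_CUBIC)
th=np.radians(30.)
for n in('top','scene'):
  im=np.load(n+'0i.npy');K,R,t=cam(n)
  o=ortho(im,K,R,t,.145,(.4925,-.2394),np.array([np.cos(th),np.sin(th)]),.05,.09,.00025)
  o=cv2.convertScaleAbs(o,alpha=1.6 if n=='top' else 1.2)
  for k in range(0,720,40): cv2.line(o,(k,0),(k,8 if k%200!=160 else 20),(255,0,0),1)
  for k in range(0,400,40): cv2.line(o,(0,k),(8,k),(255,0,0),1)
  o[200,::4]=(255,0,0);o[:,360][::4]=(255,0,0)
  save(o,'orth_%s.png'%n)
# slot gap from top-height
P=cloud('top',np.load('top0.npy'));q=P.reshape(-1,3);q=q[(q[:,2]>.138)&(q[:,2]<.155)]
ex=np.array([np.cos(th),np.sin(th)]);ey=np.array([-ex[1],ex[0]])
r=q[:,:2]-[.4925,-.2394];a=r@ex*1000;b=r@ey*1000;k=(abs(a)<45)&(abs(b)<90)
a=a[k];b=b[k];
for lo in np.arange(-80,80,3):
    kk=(b>=lo)&(b<lo+3)
    if kk.any(): print(lo,np.sort(a[kk]).round(0).astype(int).tolist())
```

```text
-71 [-11, 16]
-68 [-14, -13, -12, -10, -9, -8, -7, 11, 12, 13, 14]
-65 [-13, -11, -10, -8, 11, 13, 16]
-62 [-12, -9, -7, -6, -4, -2, 1, 4, 5, 7, 9, 13, 14]
-59 [-13, -12, -10, -10, -9, -7, -7, -5, -4, -2, -2, -1, 0, 0, 3, 4, 6, 7, 8, 9, 10, 11, 12, 14, 16]
-56 [-13, -11, -10, -10, -8, -6, -3, 0, 2, 2, 7, 13, 14, 15]
-53 [-14, -12, -11, -9, -7, 10, 11, 12]
-50 [-13, -10, -9, -7, 12, 12, 13, 15, 16]
-47 [-14, -12, -10, -8, -7, 8, 11, 14, 16]
43 [-14, -12, -12, -10, 9, 12, 13]
46 [-15, -13, -10, -10, 9, 11, 13, 14, 15]
49 [-14, -12, -11, -8, 10, 12, 15]
52 [-15, -13, -12, -10, -9, 9, 12, 14, 15]
55 [-13, -10, -7, -5, -4, -2, -1, 1, 3, 6, 7, 11, 13]
58 [-14, -12, -11, -9, -8, -6, -6, -3, -1, 2, 4, 5, 7, 7, 9, 10, 12, 13, 14, 15]
61 [-15, -14, -13, -12, -10, -9, 9, 11, 12, 14]
64 [-18, -13, -11, -10, -8, 9, 10, 12, 13]
67 [4]
```

View pics/orth_top.png

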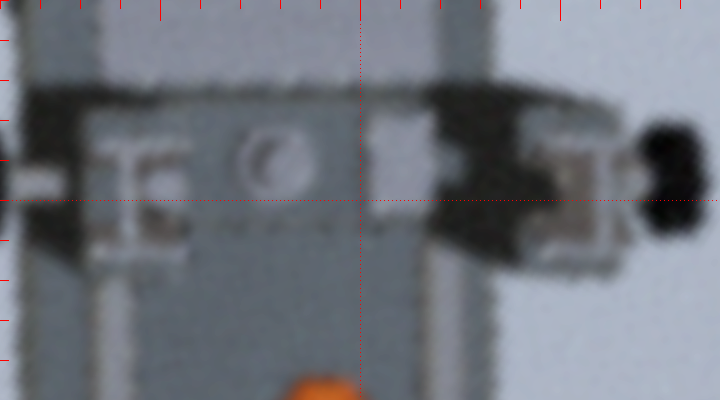

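View pics/orth_scene.png

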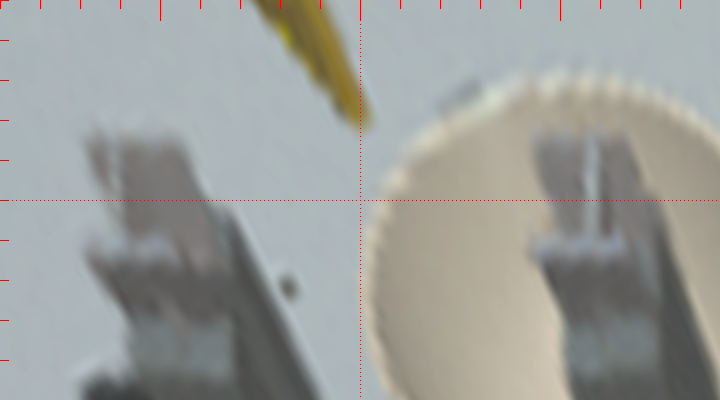

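Run:
```python
from h import *
P=cloud('scene',np.load('scene0.npy')).reshape(-1,3);im=np.load('scene0i.npy').reshape(-1,3)
a=np.array([.248,.628]);b=np.array([.5333,.1834])
for a,b in((a,b),(b,np.array([.4925,-.2394]))):
  d=b-a;L=np.linalg.norm(d);d/=L
  s=(P[:,:2]-a)@d;n=(P[:,:2]-a)@[-d[1],d[0]]
  for x in np.arange(0,L,.05):
    k=(s>x)&(s<x+.05)&(abs(n)<.11)&(P[:,2]<.6)
    if k.any(): print((x).round(2),k.sum(),np.percentile(P[k,2],[50,98]).round(3))
```

```text
0.0 2742 [0.392 0.555]
0.05 1163 [0.001 0.567]
0.1 794 [-0.694  0.031]
0.15 829 [0.    0.034]
0.2 724 [0.003 0.024]
0.25 784 [0.018 0.024]
0.3 736 [0.008 0.024]
0.35 395 [0.002 0.023]
0.4 266 [0.002 0.059]
0.45 726 [0.051 0.14 ]
0.5 1097 [0.076 0.142]
0.0 1296 [0.064 0.142]
0.05 1453 [0.02  0.095]
0.1 297 [0.    0.003]
0.15 766 [0.005 0.04 ]
0.2 565 [0.    0.003]
0.25 791 [0.001 0.045]
0.3 535 [0.001 0.047]
0.35 1065 [0.093 0.146]
0.4 624 [0.036 0.12 ]
```

Emit:
step_arm(
  rows=[24, -37, 0, -0.09, 0.45, 24, -37, 0, -0.09, 0.45, 24, -37, 0, -0.09, 0.45, 24, -37, 0, -0.09, 0.45, 24, -37, 0, -0.09, 0.45, 24, -37, 0, -0.09, 0.45, 24, -37, 0, -0.09, 0.45, 24, -37, 0, -0.09, 0.45, 24, -37, 0, -0.09, 0.45, 24, -37, 0, -0.09, 0.45, 24, -37, 0, -0.09, 0.45, 22, -37, 0, -0.076, 0.45],
)

```text
t: 2.2
eef_pos: [0.5347, 0.1824, 0.2317]
tool_rot: [0.0, 0.661, 0.75, 0.0]
contact_force: [0.7, 0.6, -0.9]
gripper_width: 0.45
```

Emit:
step_arm(
  rows=[0, 0, 0, 0, 0.45, 0, 0, 0, 0, 0.45],
)

```text
t: 2.4
eef_pos: [0.5342, 0.1829, 0.2314]
tool_rot: [0.0, 0.661, 0.75, 0.0]
contact_force: [-0.9, -0.5, 0.0]
gripper_width: 0.447
```

Run:
```python
from h import *
from scipy.spatial.transform import Rotation as Ro
o=bot.get_obs();q=o['tool_rot'];R=Ro.from_quat(np.r_[q[1:],q[0]]).as_matrix()
print(o['t'],o['eef_pos'],'jaw ang',np.degrees(np.arctan2(R[1,1],R[0,1])),R[:,2],o['gripper_width'])
for n in('scene','top'):
  im,d=bot.read_camera(n);save(im,n+'1.png')
```

```text
2.4 [0.53416745 0.18291293 0.23141227] jaw ang 7.26249406709031 [ 2.24898588e-04  1.06813628e-04 -9.99999969e-01] 0.4472973485195191
```

View pics/scene1.png

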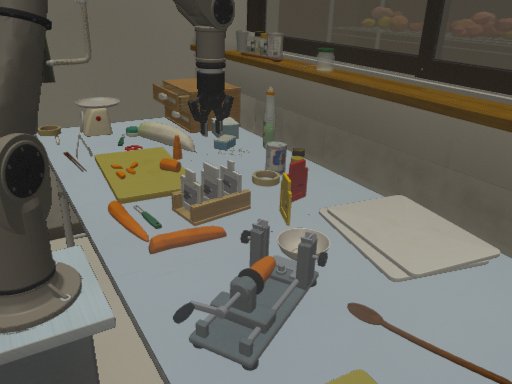

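The gripper (210,125) hangs over the middle plate, with the jaws turned across it. I descend.

Emit:
step_arm(
  rows=[0, 0, -25, 0, 0.45, 0, 0, -25, 0, 0.45, 0, 0, -25, 0, 0.45, 0, 0, -18, 0, 0.45, 0, 0, -15, 0, 0.45, 0, 0, -14, 0, 0.45, 0, 0, 0, 0, 0.45, 0, 0, 0, 0, 0.45],
)

```text
t: 3.3
eef_pos: [0.5336, 0.1846, 0.1094]
tool_rot: [-0.0, 0.66, 0.752, 0.0]
contact_force: [-0.4, -0.3, 0.5]
gripper_width: 0.45
```

Run:
```python
from h import *
im,d=bot.read_camera('scene');save(cv2.resize(im[100:225,150:270],None,fx=4.5,fy=4.5,interpolation=2),'g1.png');o=bot.get_obs();print(o['contact_force'],o['eef_pos'])
```

```text
[ 0.06588342 -0.53266401  1.24280509] [0.5340726  0.18448466 0.1099227 ]
```

View pics/g1.png

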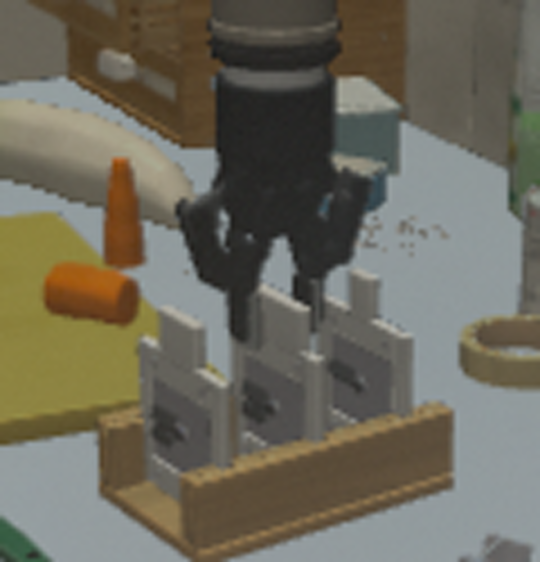

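The fingers straddle the middle plate's tab, at about (270,330) in the crop. I close the jaws.

Emit:
step_arm(
  rows=[0, 0, 0, 0, 0, 0, 0, 0, 0, 0, 0, 0, 0, 0, 0, 0, 0, 0, 0, 0, 0, 0, 0, 0, 0, 0, 0, 0, 0, 0, 0, 0, 0, 0, 0],
  squeeze=80,
)

```text
t: 4.05
eef_pos: [0.5345, 0.1842, 0.1102]
tool_rot: [0.0, 0.66, 0.751, 0.001]
contact_force: [0.0, 0.1, 6.7]
gripper_width: 0.104
```

Emit:
step_arm(
  rows=[0, 0, 5, 0, 0, 0, 0, 10, 0, 0, 0, 0, 15, 0, 0, 0, 0, 20, 0, 0, 0, 0, 20, 0, 0, 0, 0, 20, 0, 0, 0, 0, 25, 0, 0, 0, 0, 25, 0, 0, 0, 0, 20, 0, 0, 0, 0, 10, 0, 0, 0, 0, 0, 0, 0],
)

```text
t: 5.15
eef_pos: [0.5342, 0.184, 0.2807]
tool_rot: [0.0, 0.66, 0.751, 0.001]
contact_force: [0.6, 0.3, -1.8]
gripper_width: 0.103
```

Run:
```python
from h import *
im,d=bot.read_camera('scene');save(cv2.resize(im[60:225,150:270],None,fx=3.6,fy=3.6,interpolation=2),'g2.png');o=bot.get_obs();print(o['contact_force'],o['eef_pos'],o['gripper_width'])
np.save('s2.npy',d);np.save('s2i.npy',im)
im,d=bot.read_camera('top');save(im,'top2.png')
```

```text
[ 0.06276234 -0.43177946 -2.43790542] [0.53360116 0.1838702  0.27936475] 0.10349964041388007
```

View pics/g2.png

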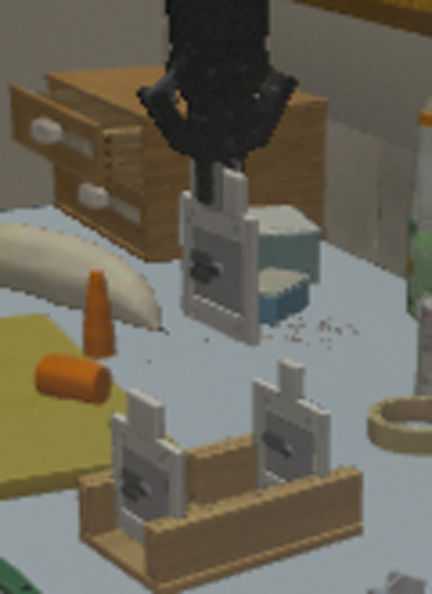

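View pics/top2.png

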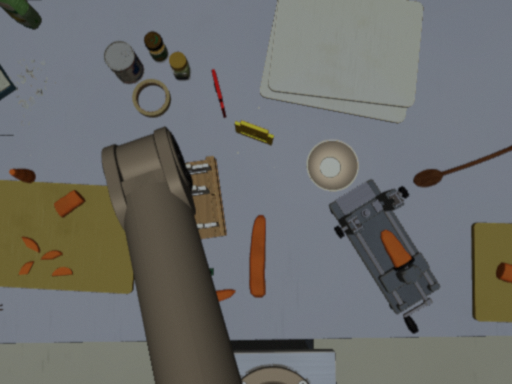

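The plate came out cleanly and hangs at about (220,265) in the crop, and the other two still stand in the rack. I carry it over to the slicer, above the uprights, turning it +22.7° on the way.

Emit:
step_arm(
  rows=[-3, -36, 0, 0.033, 0, -4, -36, 0, 0.033, 0, -4, -36, 0, 0.033, 0, -4, -36, 0, 0.033, 0, -4, -36, 0, 0.033, 0, -4, -36, 0, 0.033, 0, -3, -36, 0, 0.033, 0, -3, -36, 0, 0.033, 0, -3, -36, 0, 0.033, 0, -3, -36, 0, 0.033, 0, -3, -36, 0, 0.033, 0, -3, -27, 0, 0.033, 0],
)

```text
t: 6.45
eef_pos: [0.4913, -0.2412, 0.278]
tool_rot: [-0.001, 0.5, 0.866, -0.001]
contact_force: [0.6, 1.3, -1.2]
gripper_width: 0.106
```

Emit:
step_arm(
  rows=[0, 0, 0, 0, 0, 0, 0, 0, 0, 0],
)

```text
t: 6.65
eef_pos: [0.4919, -0.2392, 0.278]
tool_rot: [-0.001, 0.5, 0.866, -0.0]
contact_force: [-0.1, 0.7, -1.8]
gripper_width: 0.105
```

```bash
cat >> h.py <<'E'
from scipy.spatial.transform import Rotation as Ro
def st():
    o=bot.get_obs();q=o['tool_rot'];R=Ro.from_quat(np.r_[q[1:],q[0]]).as_matrix()
    print('t',o['t'],o['eef_pos'].round(4),'jaw',np.degrees(np.arctan2(R[1,1],R[0,1])).round(2),R[:2,2].round(4),'F',o['contact_force'].round(1),'M',o['torque'].round(2),o['gripper_width'])
E
python3 - <<'E'
from h import *
st()
im,d=bot.read_camera('scene');np.save('s3.npy',d);np.save('s3i.npy',im);save(im,'s3.png')
print(bot.recognise('scene','fine_plate_teeth'),bot.recognise('scene','fine_plate_tab'))
im,d=bot.read_camera('top');np.save('t3.npy',d);np.save('t3i.npy',im);save(im,'t3.png')
E
```

```text
t 6.65 [ 0.4919 -0.2392  0.278 ] jaw 29.97 [-0.0024  0.0005] F [-0.1  0.7 -1.8] M [ 0.05 -0.03  0.  ] 0.10484198676307138
[{'at': [0.4908, -0.2447, 0.2406], 'score': 0.94}, {'at': [0.3435, 0.1915, 0.0116], 'score': 0.62}, {'at': [0.6788, -0.0086, 0.0075], 'score': 0.48}] [{'at': [0.4911, -0.2393, 0.2375], 'score': 0.65}, {'at': [0.6747, -0.0021, 0.0137], 'score': 0.46}]
```

View pics/s3.png

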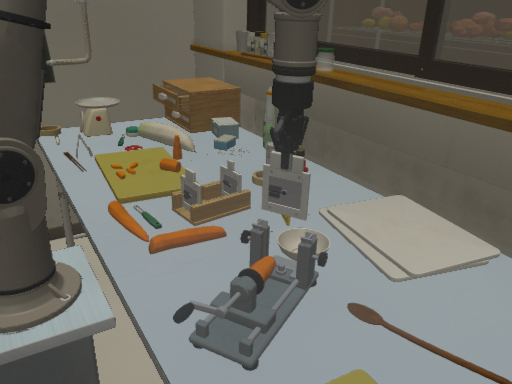

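View pics/t3.png

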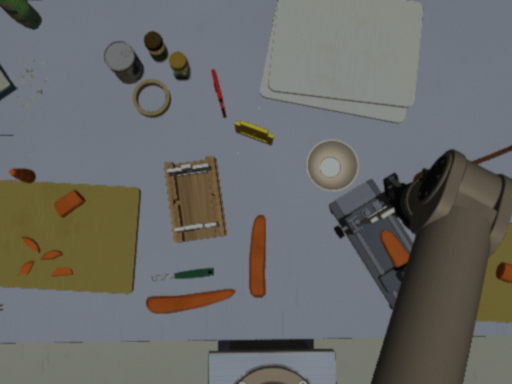

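The plate hangs over the slicer at scene (286,192), and the other two plates are undisturbed. I enlarge it to check the teeth.

Run:
```python
from h import *
im=np.load('s3i.npy');save(cv2.convertScaleAbs(cv2.resize(im[145:255,235:335],None,fx=5.4,fy=5.4,interpolation=2),alpha=1.2),'g3.png')
P=cloud('scene',np.load('s3.npy'));P=P.reshape(-1,3)
th=np.radians(30);ex=np.array([np.cos(th),np.sin(th)]);ey=np.array([-ex[1],ex[0]])
r=P[:,:2]-[.4919,-.2392];a=r@ex*1000;b=r@ey*1000;z=P[:,2]*1000
k=(abs(a)<18)&(abs(b)<60)&(z>175)&(z<285)
A=np.full((24,24),np.nan)
for i in range(24):
  for j in range(24):
    m=k&(b<=60-5*j)&(b>55-5*j)&(z<=290-5*i)&(z>285-5*i)
    if m.any(): A[i,j]=np.median(a[m])
for i in range(24): print(287-5*i,' '.join('  .' if np.isnan(x) else '%3d'%round(x) for x in A[i]))
fr=k&(z<280)&((b>36)|(b<-36))
G=np.c_[b[fr],z[fr]-230,np.ones(fr.sum())];c,*_=np.linalg.lstsq(G,a[fr],rcond=None);print('frame face a=',c,'b range',np.percentile(b[k&(z<270)],[1,99]),'z',np.percentile(z[k],[1,99]),fr.sum())
```

```text
287   .   .   .   .   .   .   .   .   .   .   .   .   .   .   .   .   .   .   .   .   .   .   .   .
282   .   .  -2   0  -3  -6  -4  -5  -4 -12 -12 -12 -11 -12  -5  -6  -5  -5  -3  -1  -1  -4   .   .
277   .  -4  -4  -4  -4  -5  -3  -4  -5  -5 -13  -9  -9  -5  -5  -4  -5  -5  -3  -4  -4  -4   .   .
272   .  -5  -4  -4  -5  -5  -4  -4  -4  -3  -4  -5  -5  -4  -5  -5  -4  -4  -4  -4  -4  -3   .   .
267   .  -5  -4  -5  -3  -5  -5  -5  -5  -5  -5  -4  -4  -5  -5  -4  -3  -5  -5  -4  -5  -4   .   .
262   .  -4  -5  -4  -3  -5  -4  -6  -4  -4  -4  -4  -4  -5  -5  -4  -6  -4  -4  -4  -5  -4   .   .
257   .  -5  -5  -4  -3  -2  -4  -2  -3  -2  -2  -2  -2  -2  -3  -3  -3  -3  -4  -4  -4  -4   .   .
252   .  -4  -4  -5  -2  -1   0  -2  -1  -3  -2  -2  -3  -2  -2  -3  -1  -2  -2  -5  -5  -4   .   .
247   .  -4  -4  -4  -3  -2  -2  -2  -1  -2  -1  -2  -1  -2  -2  -2  -3  -1  -3  -4  -4  -4   .   .
242   .  -4  -5  -3  -2  -2  -3  -2  -2  -2  -2  -2  -3  -1  -3  -2  -2  -2  -3  -4  -5  -5   .   .
237   .  -3  -4  -3  -5  -3  -5  -3  -4  -4  -3  -1  -2  -2  -2  -1  -2  -1  -3  -5  -3  -3   .   .

[... 733 characters left out ...]
-5  -5  -5  -4  -4  -4  -5  -3  -4  -5  -4  -4  -5  -5  -3   .   .
192   .  -4  -5  -5  -4  -4  -6  -4  -6  -6  -5  -5  -5  -5  -6  -4  -3  -6  -4  -4  -4  -2   .   .
187   .  -3  -5  -5  -4  -6  -5  -4  -4  -5  -6  -4  -5  -5  -3  -5  -6  -5  -4  -4  -5  -3   .   .
182   .  -3  -5  -5  -5  -4  -5  -6  -5  -4  -5  -6  -4  -5  -3  -5  -4  -5  -7  -5  -4  -2   .   .
177   .   .   .   .   .   .   .   .   .   .   .   .  -3   .   .   .   .   .   .   .   .   .   .   .
172   .   .   .   .   .   .   .   .   .   .   .   .   .   .   .   .   .   .   .   .   .   .   .   .
frame face a= [-2.90270931e-03  1.36441731e-03 -4.06932124e+00] b range [-47.90739226  50.46253028] z [182.13676048 283.05495606] 628
```

View pics/g3.png

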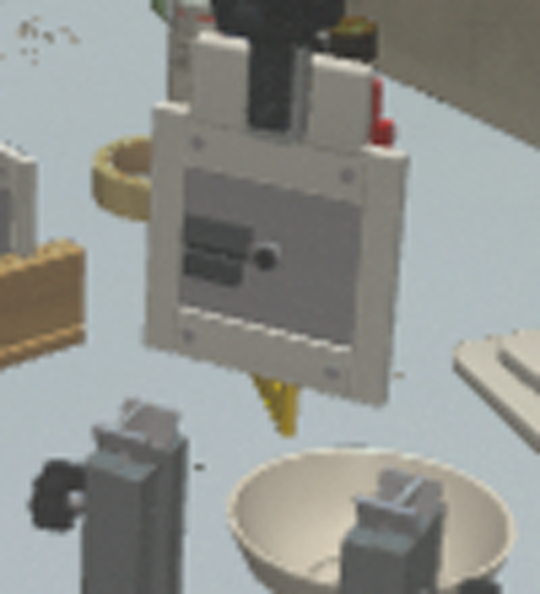

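A second bar, about 3 mm proud, sits 36–41 mm above the lower edge, where the teeth should be. It is on the face towards the camera and carriage, and the plain plate has only one bar. So the orientation is right. Next I measure the slot from the scene camera in the same way.

Run:
```python
from h import *
th=np.radians(30);ex=np.array([np.cos(th),np.sin(th)]);ey=np.array([-ex[1],ex[0]])
for n,f in(('scene','scene0.npy'),('scene','s3.npy'),('top','top0.npy')):
  P=cloud(n,np.load(f)).reshape(-1,3)
  r=P[:,:2]-[.4919,-.2392];a=r@ex*1000;b=r@ey*1000;z=P[:,2]*1000
  k=(abs(a)<22)&(abs(b)>40)&(abs(b)<70)&(z>139)&(z<150)
  for s in(1,-1):
    m=k&(b*s>0);print(n,s,m.sum(),'a',np.percentile(a[m],[3,97]).round(1),'b',np.percentile(b[m],[3,97]).round(1))
    print(cv2.minAreaRect(np.c_[a[m],b[m]].astype(np.float32)))
  # front (-x) faces of uprights, between z 60..135
  for s in(1,-1):
    m=(abs(b*s-56)<16)&(a<0)&(a>-25)&(z>100)&(z<135)
    if m.sum()>10: print('front',s,m.sum(),np.percentile(a[m],[5,25,50,75]).round(1),'b',np.percentile(b[m],[2,98]).round(1))
im=np.load('s3i.npy');save(cv2.convertScaleAbs(cv2.resize(im[210:300,235:335],None,fx=6,fy=6,interpolation=2),alpha=1.3),'g4.png')
```

```text
scene 1 86 a [-15.   12.9] b [44.6 65.9]
((-1.676497459411621, 55.356109619140625), (23.39547348022461, 31.538982391357422), 86.52903747558594)
scene -1 98 a [-14.6  14. ] b [-67.3 -45.3]
((-0.07461929321289062, -56.306968688964844), (23.084352493286133, 29.36861801147461), 88.89998626708984)
front 1 218 [-23.2 -21.4 -20.  -16. ] b [41.9 67.3]
front -1 249 [-21.9 -20.5 -19.3 -15.9] b [-68.7 -43.7]
scene 1 84 a [-15.2  15. ] b [44.2 65.8]
((-0.917515754699707, 55.60081481933594), (25.506200790405273, 32.850982666015625), 87.15111541748047)
scene -1 94 a [-14.7  14.4] b [-67.  -44.7]
((-0.42975616455078125, -56.17420196533203), (31.864013671875, 24.975101470947266), 1.1846188306808472)
front 1 216 [-22.9 -21.2 -20.  -16.3] b [42.2 66.7]
front -1 257 [-21.8 -20.3 -19.2 -14.5] b [-68.9 -43.3]
top 1 80 a [-14.   15.2] b [44.4 65.7]
((0.5395450592041016, 54.744384765625), (23.78382110595703, 30.4158992767334), 88.92750549316406)
top -1 92 a [-13.  16.] b [-68.2 -45.4]
((1.2168474197387695, -57.18117141723633), (24.762699127197266, 30.129451751708984), 89.22306060791016)
front 1 62 [-20.5 -18.   -9.6  -5.1] b [42.8 68.4]
front -1 72 [-19.9 -17.  -12.3  -5.2] b [-68.2 -43.4]
```

View pics/g4.png

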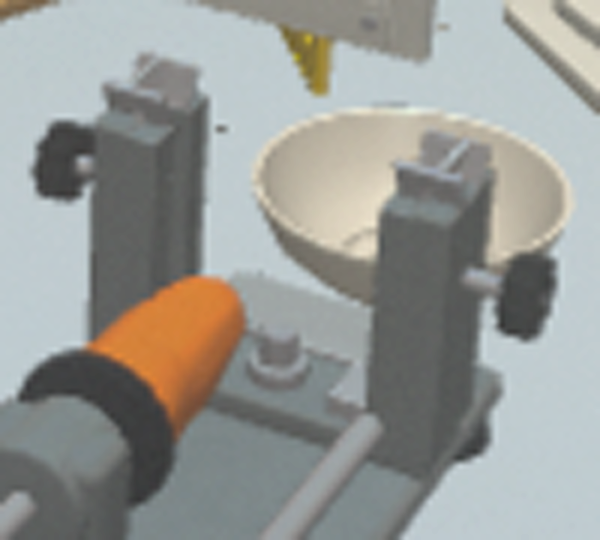

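Emit:
step_arm(
  rows=[0.3, -0.5, -10, 0.004, 0, 0, 0, -10, 0, 0, 0, 0, -8, 0, 0, 0, 0, -4, 0, 0, 0, 0, -4, 0, 0, 0, 0, -4, 0, 0, 0, 0, -4, 0, 0, 0, 0, -4, 0, 0, 0, 0, 0, 0, 0],
)

```text
t: 7.75
eef_pos: [0.4928, -0.2394, 0.2308]
tool_rot: [-0.0, 0.498, 0.867, -0.0]
contact_force: [-0.1, -0.3, -1.6]
gripper_width: 0.104
```

Run:
```python
from h import *
st()
im,d=bot.read_camera('scene');np.save('s4.npy',d);save(cv2.convertScaleAbs(cv2.resize(im[170:310,225:345],None,fx=4.2,fy=4.2,interpolation=2),alpha=1.3),'g5.png')
```

```text
t 7.75 [ 0.4928 -0.2394  0.2308] jaw 30.31 [-0.0008  0.0003] F [-0.1 -0.3 -1.6] M [ 0.02 -0.   -0.01] 0.10428796097370352
```

View pics/g5.png

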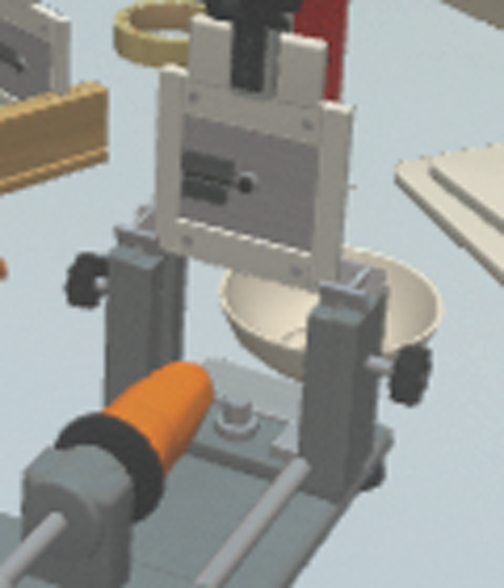

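The plate's lower edge has entered the flared mouth between the uprights, at crop (165,250) and (335,285), with no contact force. I continue down.

Emit:
step_arm(
  rows=[0, 0, -4, 0, 0, 0, 0, -4, 0, 0, 0, 0, -4, 0, 0, 0, 0, -4, 0, 0, 0, 0, -4, 0, 0, 0, 0, 0, 0, 0],
)

```text
t: 8.4
eef_pos: [0.4927, -0.2394, 0.2106]
tool_rot: [-0.001, 0.498, 0.867, -0.0]
contact_force: [0.4, 0.2, -2.2]
gripper_width: 0.104
```

Emit:
step_arm(
  rows=[0, 0, -4, 0, 0, 0, 0, -4, 0, 0, 0, 0, -5, 0, 0, 0, 0, -5, 0, 0, 0, 0, -5, 0, 0, 0, 0, -5, 0, 0, 0, 0, -5, 0, 0, 0, 0, -5, 0, 0, 0, 0, 0, 0, 0],
)

```text
t: 9.3
eef_pos: [0.4926, -0.2394, 0.1725]
tool_rot: [-0.001, 0.498, 0.867, -0.0]
contact_force: [-0.1, -0.8, -1.4]
gripper_width: 0.104
```

Emit:
step_arm(
  rows=[0, 0, -5, 0, 0, 0, 0, -5, 0, 0, 0, 0, -4, 0, 0, 0, 0, 0, 0, 0],
  squeeze=110,
)

```text
t: 9.7
eef_pos: [0.4926, -0.2394, 0.1586]
tool_rot: [-0.001, 0.498, 0.867, -0.0]
contact_force: [-0.3, 0.8, -1.3]
gripper_width: 0.104
```

Emit:
step_arm(
  rows=[0, 0, -3, 0, 0, 0, 0, -3, 0, 0, 0, 0, 0, 0, 0],
)

```text
t: 10.0
eef_pos: [0.4934, -0.2398, 0.1535]
tool_rot: [0.0, 0.498, 0.867, 0.0]
contact_force: [-1.5, -0.6, 2.8]
gripper_width: 0.098
```

Emit:
step_arm(
  rows=[0, 0, -3, 0, 0, 0, 0, -3, 0, 0, 0, 0, 0, 0, 0],
)

```text
t: 10.3
eef_pos: [0.4934, -0.2398, 0.1473]
tool_rot: [0.0, 0.498, 0.867, 0.0]
contact_force: [-0.3, -0.0, 5.5]
gripper_width: 0.094
```

Emit:
step_arm(
  rows=[0, 0, -2, 0, 0, 0, 0, -1, 0, 0, 0, 0, 0, 0, 0],
)

```text
t: 10.6
eef_pos: [0.4934, -0.2398, 0.1447]
tool_rot: [0.0, 0.498, 0.867, 0.0]
contact_force: [-0.9, -0.0, 5.5]
gripper_width: 0.099
```

Emit:
step_arm(
  rows=[0, 0, -1, 0, 0, 0, 0, 0, 0, 0],
)

```text
t: 10.8
eef_pos: [0.4934, -0.2399, 0.1437]
tool_rot: [0.0, 0.498, 0.867, 0.0]
contact_force: [-1.2, 0.3, 6.6]
gripper_width: 0.099
```

Emit:
step_arm(
  rows=[0, 0, -1, 0, 0, 0, 0, 0, 0, 0],
)

```text
t: 11.0
eef_pos: [0.4936, -0.2398, 0.1433]
tool_rot: [0.001, 0.498, 0.867, 0.0]
contact_force: [-2.3, 1.9, 10.9]
gripper_width: 0.097
```

Emit:
step_arm(
  rows=[0, 0, -1, 0, 0, 0, 0, 0, 0, 0],
)

```text
t: 11.2
eef_pos: [0.4938, -0.2398, 0.1432]
tool_rot: [0.001, 0.498, 0.867, 0.001]
contact_force: [-4.1, 3.4, 21.5]
gripper_width: 0.097
```

Emit:
step_arm(
  rows=[0, 0, 0, 0, 0, 0, 0, 0, 0, 0, 0, 0, 0, 0, 0, 0, 0, 0, 0, 0],
)

```text
t: 11.6
eef_pos: [0.4938, -0.2398, 0.1432]
tool_rot: [0.001, 0.498, 0.867, 0.001]
contact_force: [-4.4, 3.3, 19.8]
gripper_width: 0.097
```

Run:
```python
from h import *
st()
im,d=bot.read_camera('scene');save(im,'s6.png');save(cv2.convertScaleAbs(cv2.resize(im[180:320,225:345],None,fx=4.2,fy=4.2,interpolation=2),alpha=1.3),'g6.png')
P=cloud('scene',d).reshape(-1,3);th=np.radians(30.3);ex=np.array([np.cos(th),np.sin(th)]);ey=np.array([-ex[1],ex[0]])
r=P[:,:2]-[.4930,-.2396];a=r@ex*1000;b=r@ey*1000;z=P[:,2]*1000
k=(abs(a)<8)&(abs(b)<42)&(z>40)
for l,h in((-42,-36),(-32,-20),(20,32),(36,42)):
  m=k&(b>l)&(b<h);print(l,'z range',np.percentile(z[m&(z<200)],[1,99]).round(1),'a med',np.median(a[m]).round(1))
# frame top shoulder height, lower-frame band
im,d=bot.read_camera('top');save(im,'t6.png');st()
```

```text
t 11.6 [ 0.4938 -0.2398  0.1432] jaw 30.3 [0.0019 0.0007] F [-4.4  3.3 19.8] M [ 0.71  1.23 -0.03] 0.09737606204792058
-42 z range [124.6 146.8] a med -2.0
-32 z range [ 45.8 176.2] a med -3.2
20 z range [ 72.3 175.8] a med -3.8
36 z range [ 70.2 145.7] a med -3.6
t 11.7 [ 0.4938 -0.2398  0.1433] jaw 30.3 [0.002  0.0006] F [-4.5  3.2 20.2] M [ 0.65  1.32 -0.03] 0.09538608321394568
```

View pics/g6.png

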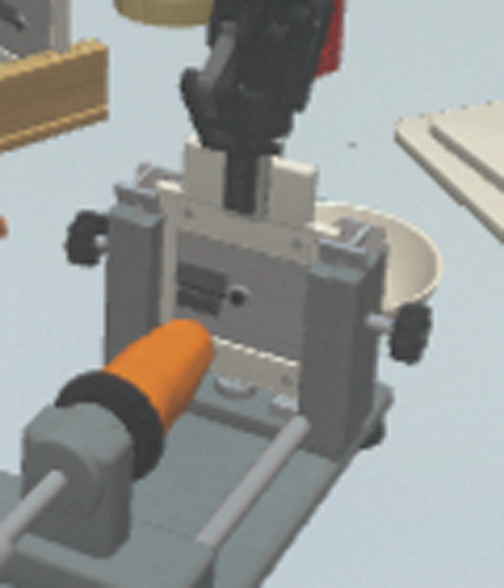

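View pics/s6.png

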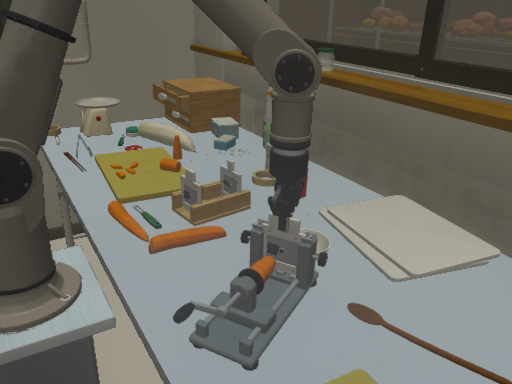

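View pics/t6.png

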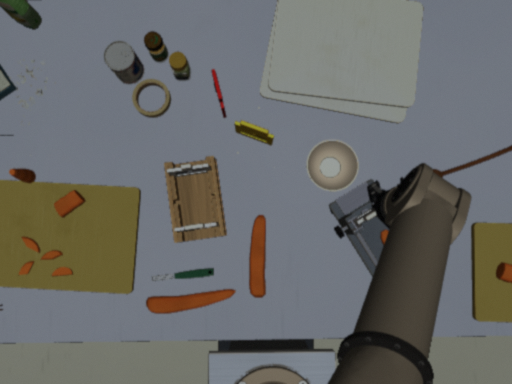

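Seated: the shoulders are at 146 mm and the tab top at 176 mm (145 and 175 nominal), level on both sides. The downward force is steady at about 20 N. The rack plates, carrot and peeler have not moved. Handing in.

```bash
python3 -c "
from h import *
st();print(bot.hand_in())"
```

```text
t 11.7 [ 0.4938 -0.2398  0.1433] jaw 30.3 [0.002  0.0006] F [-4.5  3.2 20.2] M [ 0.65  1.32 -0.03] 0.09538608321394568
the job is handed in; nothing more can be done
None
```

The fine-comb plate is fully home on the slicer's stop pads, teeth towards the crank carriage, and the gripper is still holding it down for you to tighten the clamp screws. I handed the job in at 11.7 s.

- **Plate chosen:** it was the middle white plate in the rack, with a measured tab width of about 68 mm. I drew it straight up and turned it to the slot's angle of about 30°. It went in through the mouth with no contact force.
- **Seating:** the plate met the plunger spring and then came up hard against the stop. The frame shoulders measured 146 mm and the tab top 176 mm, against 145 and 175 mm nominal, and it sat level on both sides.
- **Hold-down:** the downward push was steady at about 20 N, so roughly 12 N bears on the pads beyond the spring. The grip is 110 N. A side force of about 5 N remains.
- **Surroundings:** the last pictures show the other two plates still in the rack, and the carrot, peeler and the rest of the table unmoved.
- **Less certain:** the camera cannot resolve the eight teeth one by one. I judged the tooth face from the raised bar about 40 mm above the lower edge, and the recogniser agreed with a score of 0.94. The two cameras placed the slot within about 1 mm of each other.

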